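Stop the balance rocking with a lever shim

TASK

The balance rocks on its four feet. With the fingertips press down on its foot lugs until you find the corner that gives way, then press the lever of the shim under that corner down flat and press on that same corner once more to check that it now stands firm. Leave the other three levers standing, do not lift or shift the balance or the dish on its pan, leave the things around it where they are, and finish with the hand clear.

Things in the scene. Friction and masses are not known exactly. Their poses are not given: they have to be found in the camera images.
- balance: Compact balance bolted on a grey base plate, one loose body, about 1.8 kg, on a fixed stone slab whose top is 70 mm above the bench. Origin: middle of the plate's underside, 28 mm above the stone; x from the sloping display front to the back, y to its left, z up. Plate 164 x 100 x 10 mm; housing top 38 mm above the origin. Four foot lugs stick out sideways, centres at x +-60, y +-90 mm.
- foot_near_left (a point): Centre of the top face of the near left foot lug (as seen from the robot), where to press this corner: 40 mm wide, 10 mm thick, top 38 mm above the stone when level. Three corners are firm; the one over the shoe that is 4 mm too low gives way by about 4 mm under 3 to 5 N and comes back when let go.
- foot_near_right (a point): Centre of the top face of the near right foot lug (as seen from the robot), where to press this corner: 40 mm wide, 10 mm thick, top 38 mm above the stone when level. Three corners are firm; the one over the shoe that is 4 mm too low gives way by about 4 mm under 3 to 5 N and comes back when let go.
- foot_far_left (a point): Centre of the top face of the far left foot lug (as seen from the robot), where to press this corner: 40 mm wide, 10 mm thick, top 38 mm above the stone when level. Three corners are firm; the one over the shoe that is 4 mm too low gives way by about 4 mm under 3 to 5 N and comes back when let go.
- foot_far_right (a point): Centre of the top face of the far right foot lug (as seen from the robot), where to press this corner: 40 mm wide, 10 mm thick, top 38 mm above the stone when level. Three corners are firm; the one over the shoe that is 4 mm too low gives way by about 4 mm under 3 to 5 N and comes back when let go.
- shim_1_shoe: Dark steel shim shoe fixed on the stone under a foot lug (which one differs from start to start; the number says nothing about the place), 50 x 44 mm. Origin on the stone straight under the lug's centre, axes parallel to the balance's. It carries a steel lever on a cross pin 15 mm from its origin along -x (towards the robot), 6 to 10 mm above the stone.
- shim_1 (a joint): Lever angle, rad: 0 flat (end stop), 0.42 to 0.5 (standing) at the start. The lever points from its pin to the shoe's -x, 62 mm long, 5 mm thick, 22 mm wide at the thumb end. Pressing takes 2 to 6 N, raises the support under the lug by 4 mm and stays. Straight down 42 mm in front of the pin presses it all the way; flat, its upper face is 8 to 13 mm above the stone.
- shim_1_tip (a point): Middle of the ridged thumb end's upper face on this lever, 55 mm from its pin; moves with the lever.
- shim_2_shoe: Dark steel shim shoe fixed on the stone under a foot lug (which one differs from start to start; the number says nothing about the place), 50 x 44 mm. Origin on the stone straight under the lug's centre, axes parallel to the balance's. It carries a steel lever on a cross pin 15 mm from its origin along -x (towards the robot), 6 to 10 mm above the stone.
- shim_2 (a joint): Lever angle, rad: 0 flat (end stop), 0.42 to 0.5 (standing) at the start. The lever points from its pin to the shoe's -x, 62 mm long, 5 mm thick, 22 mm wide at the thumb end. Pressing takes 2 to 6 N, raises the support under the lug by 4 mm and stays. Straight down 42 mm in front of the pin presses it all the way; flat, its upper face is 8 to 13 mm above the stone.
- shim_2_tip (a point): Middle of the ridged thumb end's upper face on this lever, 55 mm from its pin; moves with the lever.
- shim_3_shoe: Dark steel shim shoe fixed on the stone under a foot lug (which one differs from start to start; the number says nothing about the place), 50 x 44 mm. Origin on the stone straight under the lug's centre, axes parallel to the balance's. It carries a steel lever on a cross pin 15 mm from its origin along -x (towards the robot), 6 to 10 mm above the stone.
- shim_3 (a joint): Lever angle, rad: 0 flat (end stop), 0.42 to 0.5 (standing) at the start. The lever points from its pin to the shoe's -x, 62 mm long, 5 mm thick, 22 mm wide at the thumb end. Pressing takes 2 to 6 N, raises the support under the lug by 4 mm and stays. Straight down 42 mm in front of the pin presses it all the way; flat, its upper face is 8 to 13 mm above the stone.
- shim_3_tip (a point): Middle of the ridged thumb end's upper face on this lever, 55 mm from its pin; moves with the lever.
- shim_4_shoe: Dark steel shim shoe fixed on the stone under a foot lug (which one differs from start to start; the number says nothing about the place), 50 x 44 mm. Origin on the stone straight under the lug's centre, axes parallel to the balance's. It carries a steel lever on a cross pin 15 mm from its origin along -x (towards the robot), 6 to 10 mm above the stone.
- shim_4 (a joint): Lever angle, rad: 0 flat (end stop), 0.42 to 0.5 (standing) at the start. The lever points from its pin to the shoe's -x, 62 mm long, 5 mm thick, 22 mm wide at the thumb end. Pressing takes 2 to 6 N, raises the support under the lug by 4 mm and stays. Straight down 42 mm in front of the pin presses it all the way; flat, its upper face is 8 to 13 mm above the stone.
- shim_4_tip (a point): Middle of the ridged thumb end's upper face on this lever, 55 mm from its pin; moves with the lever.
- weighing_dish: Clear shallow petri dish, 62 mm wide, 12 mm high, loose on the middle of the balance pan. Origin: centre of its underside.
- stone: Fixed stone slab on the bench that carries the balance, 378 (x) x 420 (y) x 70 mm. Origin: centre of its underside.
- pan (a point): Centre of the pan's upper face (80 mm wide), 48.5 mm above the balance's origin.
- sample_beaker: Small clear beaker, 56 mm wide, 68 mm high, standing on the bench behind the stone. Origin: centre of its underside.
- small_bottle: Blue bottle with white cap, 50 mm wide, 105 mm high, on the bench behind the stone. Origin: centre of its underside.
- screw_cap: Blue screw cap, 34 mm wide, 12 mm high, lying on the stone in front of the balance, between the two near levers. Origin: centre of its underside.
- forceps: Steel tweezers, 133 mm long, 9 mm high, lying on the stone to the left of the balance. Origin: centre of the underside.

How it is judged:
By the outcome, as a careful person would: the job done as asked, in the order asked, and still so for the second after the job is handed in, with the robot touching nothing.
It also fails if it takes over 58 s, if anything falls off the work surface, if the arm or the gripper's body presses on something with over 40 N, if the wrist force passes 120 N, or if a joint passes its speed limit or range.

ROBOT

A 7-joint arm with a two-finger parallel gripper is mounted at the origin on a cart in front of the work surface, level with it; the furniture and walls round the work are solid. World frame = base frame: x ahead of the robot, y to its left, z up, the work surface at z = 0. Lengths are in m, angles in rad, forces in N, time in s.
With the tool pointing down it reaches from about 0.4 to 0.85 m from the base axis. Payload 10.4 kg.
Tool frame: the origin (TCP) lies at the very end of the fingers, on their centre line; the grasp point (between the pads) lies 19 mm behind it (manip.grip_point_offset is the z of the grasp point in the tool frame, in m); z points along the fingers, y is the direction in which the jaws open and shut (so a half turn about z gives the same grasp; the last joint's range is limited). The gripper opens to 85 mm and grips with 20 to 120 N. Pads are 22 mm wide; open, the fingers measure 114 mm over their backs; the gripper's body (76 mm by 85 mm) begins 54 mm behind the grasp point. The pads swing forward as they close: fully open they stand 13 mm farther back than shut.
Start: joints at [1.099, 0.332, -0.065, 1.46, 0.022, 1.35, -0.088], TCP at [0.271, -0.563, 0.231] pointing down, gripper open.
Joint ranges: [-2.6, 2.6], [-0.5, 2.12], [-1.47, 1.34], [0.16, 2.42], [-1.27, 4.41], [0.06, 2.06], [-2.6, 2.6]. Speed limits (rad/s): [2.22, 2.22, 2.79, 2.79, 3.14, 3.14, 3.14].

INTERFACE

Orientations are given as a unit quaternion [x, y, z, w].
In Python, from workcell import manip, camera, get_calibration, hand_in gives the robot as it stands.
- The arm moves only by the shell command python3 -m pendant 'ROWS' [FORCE]. ROWS is JSON, a list of rows, each a list of 5 numbers: the shift along the tool's x, y, z in units of 40 mm (1.0 is 40 mm), then the turn about the tool's z in units of 6 degrees (1.0 is 6 degrees), then the closure, from 0 (fully open) to 1 (shut). A call has 1 to 5 rows; each row is the pose to reach, as a shift and turn from the pose commanded when the call began, along the tool's axes at that moment; what a row does not reach only later rows make up. A row lasts 1/8 s, in which the tool goes at most 62.5 mm and 10.7 degrees, less where a joint would pass 70% of its speed; a pose out of reach is approached as far as the arm can. A call with a gripper value outside its range is refused whole. The fingers move at their own pace and stop on an object; FORCE is the grip in N (left out, the last holds). Time passes only in rows, so rows that repeat a pose let the fingers close. It gives the time, the measured TCP pose, the force and the opening at its end, in the units of the state.
- manip.get_obs(): the state, without advancing time (a new reading comes with each control period).
- camera(name): name is "scene" or "top"; returns (picture, depth): 400x640x3 uint8, red, green, blue; 400x640 float32, m along the optical axis (not along the pixel's ray), 0 where there is no reading.
- get_calibration(name): a dict with "vfov" (degrees; the focal length in pixels is half the picture's height over the tangent of half this angle, whatever the lens; pixels are square), "cx", "cy" (the principal point, pixels), "distortion" ([k1, k2, p1, p2, k3] as OpenCV has them; the pictures are not rectified), "position" and "rotation" of the camera in the world. Camera axes: x right, y down, z forward; pixel columns grow to the right and rows downward; lengths in m; the calibration is good to about 2 mm. A picture is of the moment at which its call begins. get_calibration takes no time and is no camera call.
- hand_in(): hands the job in, once; it reports no verdict.
The state is a dict: "clock": time; "joint_pos": joint angles; "joint_velocities": joint speeds; "tau": joint torques, N m; "position": TCP position; "ee_rot": TCP orientation; "ft_force": force on the tool from outside, world axes, zero at the start; "torque": the same for the moment, N m; "grip_width": opening from 0.0 (shut) to 1.0 (fully open).
Only numpy, scipy, OpenCV 4.12 (cv2) and the standard library are available. Lean on these libraries where they do the work, as an engineer would, in place of code of your own. Each camera call takes 0.05 s, during which the arm holds its last target.

## Working session

There is one attempt and no reset: what is moved stays moved. The work goes in short steps, Python scripts to look and compute and a shell command to move; the robot and the scene stay as the last step left them, time stands still between calls to the robot, and variables do not carry over. Pictures are saved under pics/ and viewed, and the job is handed in when it is done.

```bash
ls; mkdir -p pics; python3 - <<'E'
from workcell import manip, camera, get_calibration
import cv2, numpy as np
print(manip.get_obs())
for n in ("scene","top"):
    im,d=camera(n); cv2.imwrite(f"pics/{n}0.png",im[:,:,::-1]); np.save(f"pics/{n}0.npy",d); print(n,get_calibration(n))
E
```

```text
pics
{'clock': 0.0, 'joint_pos': array([ 1.09942359,  0.33287015, -0.0646961 ,  1.46097116,  0.02161394,
        1.349898  , -0.0885122 ]), 'joint_velocities': array([ 1.65885384e-03, -2.07901269e-04, -1.60978423e-03, -1.35098588e-03,
        1.63902592e-04, -8.20581627e-04,  6.28027402e-05]), 'tau': array([-5.79348907e-04, -6.25443435e+01,  4.91358095e-02, -3.91604948e+01,
        1.61987019e-02,  1.01132621e-02,  3.45748117e-05]), 'position': array([ 0.27098222, -0.56276864,  0.23050276]), 'ee_rot': array([ 9.74929594e-01,  2.22512383e-01, -2.01779289e-04, -6.96701480e-04]), 'ft_force': array([-0.3660497 , -0.26949376,  0.61978676]), 'torque': array([-0.01637175, -0.00539914, -0.03072796]), 'grip_width': 0.9986219003740261}
scene {'vfov': 43.35949961607766, 'cx': 319.88902710846793, 'cy': 195.2381690162086, 'distortion': array([-0.0744629,  0.       ,  0.       ,  0.       ,  0.       ]), 'position': array([0.11549917, 0.63264429, 0.77476573]), 'rotation': array([-0.39261183,  0.84238732, -0.33224686,  0.16078425])}
top {'vfov': 47.58085864244513, 'cx': 320.1327677447355, 'cy': 194.46905147157332, 'distortion': array([-0.09630349,  0.        ,  0.        ,  0.        ,  0.        ]), 'position': array([0.44111009, 0.26371955, 1.1817117 ]), 'rotation': array([ 0.7131123 , -0.69725467,  0.05424186, -0.04862702])}
```

View pics/scene0.png

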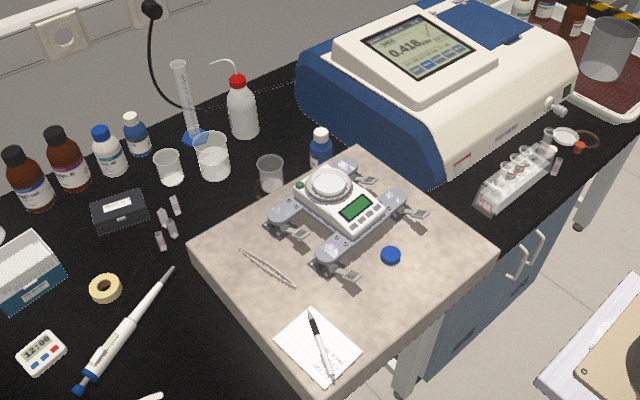

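View pics/top0.png

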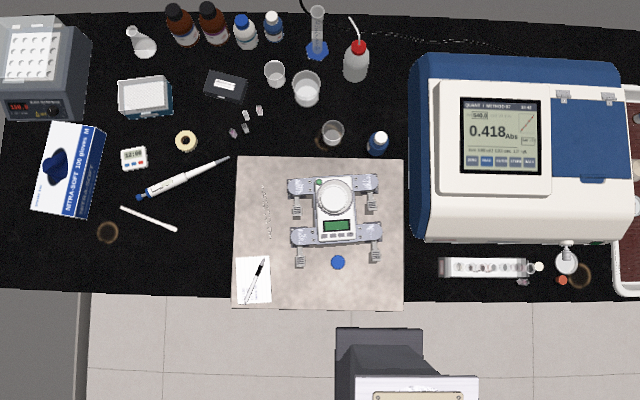

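```bash
cat > h.py <<'E'
import numpy as np, cv2
from scipy.spatial.transform import Rotation as R
from workcell import get_calibration
def K(n):
    c=get_calibration(n); f=200/np.tan(np.radians(c["vfov"]/2))
    return np.array([[f,0,c["cx"]],[0,f,c["cy"]],[0,0,1]]),c["distortion"],R.from_quat(c["rotation"]).as_matrix(),c["position"]
def proj(n,P):
    k,d,r,p=K(n); P=np.atleast_2d(P).astype(float)
    return cv2.projectPoints((P-p)@r,np.zeros(3),np.zeros(3),k,d)[0][:,0]
def ray(n,uv):
    k,d,r,p=K(n); u=cv2.undistortPoints(np.array(uv,float).reshape(-1,1,2),k,d)[:,0]
    return p,np.c_[u,np.ones(len(u))]@r.T
def atz(n,uv,z):
    p,v=ray(n,uv); return p+v*((z-p[2])/v[:,2])[:,None]
def cloud(n,dep,box):
    x0,x1,y0,y1=box; uu,vv=np.meshgrid(np.arange(x0,x1),np.arange(y0,y1))
    p,v=ray(n,np.c_[uu.ravel(),vv.ravel()]); return (p+v*dep[y0:y1,x0:x1].reshape(-1,1)).reshape(y1-y0,x1-x0,3)
E
python3 - <<'E'
from h import *
t=cv2.imread("pics/top0.png"); s=cv2.imread("pics/scene0.png")
cv2.imwrite("pics/topz.png",cv2.resize(t[150:290,240:400],None,fx=5,fy=5,interpolation=cv2.INTER_CUBIC)[:600])
cv2.imwrite("pics/topz.png",cv2.resize(t[160:280,260:400],None,fx=5,fy=5,interpolation=cv2.INTER_CUBIC))
cv2.imwrite("pics/scz.png",cv2.resize(s[150:300,230:440],None,fx=3.8,fy=3.8,interpolation=cv2.INTER_CUBIC))
d=np.load("pics/top0.npy"); c=cloud("top",d,(232,406,150,312))
z=c[...,2]; print(np.histogram(z,bins=np.arange(-.01,.16,.01)))
h=((z-.06)/.08*255).clip(0,255).astype(np.uint8)
cv2.imwrite("pics/hz.png",cv2.resize(cv2.applyColorMap(h,cv2.COLORMAP_JET),None,fx=3.6,fy=3.6,interpolation=cv2.INTER_NEAREST))
E
```

```text
(array([ 1283,   571,    14,    11,    16,    10,     8, 13667,  6890,
         435,   205,  2109,   184,   469,   958,   357]), array([-0.01,  0.  ,  0.01,  0.02,  0.03,  0.04,  0.05,  0.06,  0.07,
        0.08,  0.09,  0.1 ,  0.11,  0.12,  0.13,  0.14,  0.15]))
```

View pics/topz.png

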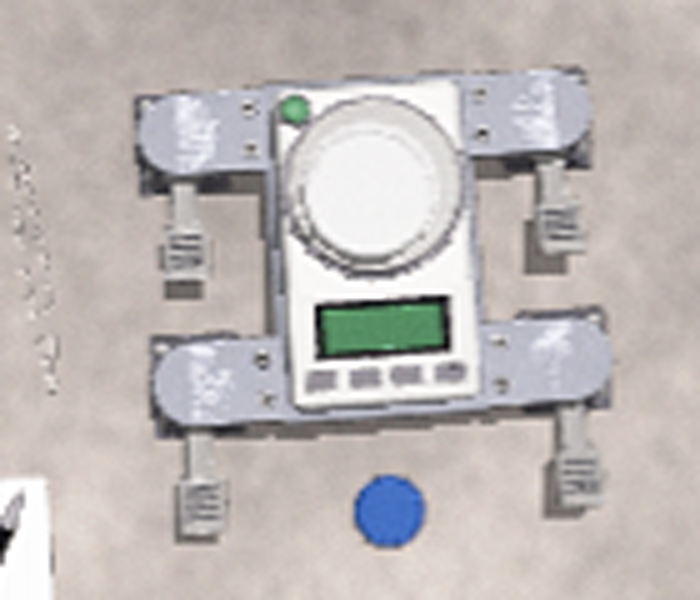

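View pics/scz.png

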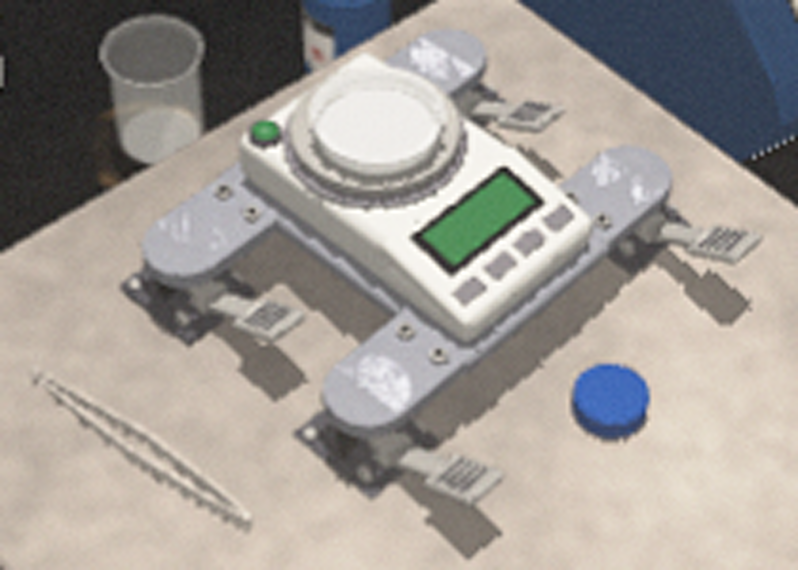

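View pics/hz.png

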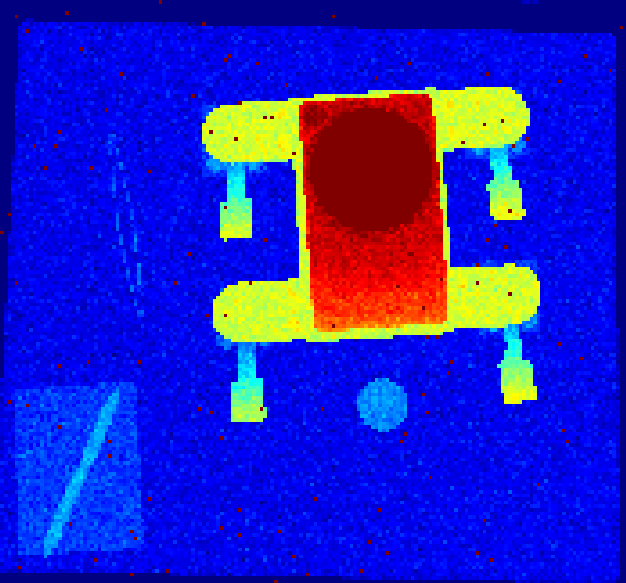

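```bash
cat >> h.py <<'E'
def fit(dep):
    from scipy.optimize import minimize
    c=cloud("top",dep,(260,400,155,280)).reshape(-1,3); z=c[:,2]
    hi=(z>.099)&(z<.2)
    def ins(p):
        cc,ss=np.cos(p[2]),np.sin(p[2]); dx,dy=c[:,0]-p[0],c[:,1]-p[1]
        x=cc*dx+ss*dy; y=-ss*dx+cc*dy
        q=np.maximum(np.abs(x)-.082,np.abs(y)-.05)
        l=np.hypot(np.abs(x)-.06,np.maximum(np.abs(y)-.09,0))-.02
        s=np.minimum(q,l); lev=(x<-.01)&(np.abs(np.abs(y)-.09)<.018)&(s>0)
        w=1/(1+np.exp(np.clip(s/.001,-50,50))); return w,lev
    def cost(p):
        w,lev=ins(p); return np.sum(((w-hi)**2)[~lev])
    best=None
    for yaw in (0,.05,.1,-.05):
        m=c[hi]; r=minimize(cost,[m[:,0].mean(),m[:,1].mean(),yaw],method="Nelder-Mead",options=dict(initial_simplex=None,xatol=1e-5,fatol=.01))
        if best is None or r.fun<best.fun: best=r
    return best.x,best.fun,c
def toW(p,x,y,z):
    cc,ss=np.cos(p[2]),np.sin(p[2]); return np.array([p[0]+cc*x-ss*y,p[1]+ss*x+cc*y,z])
E
python3 - <<'E'
from h import *
p,f,c=fit(np.load("pics/top0.npy")); print(p,f,np.degrees(p[2]))
t=cv2.imread("pics/top0.png"); s=cv2.imread("pics/scene0.png")
st=c[(c[:,2]>.06)&(c[:,2]<.08)]; print("stone z",np.median(st[:,2]))
for sx,n in((-1,"near"),(1,"far")):
  for sy,m in((1,"left"),(-1,"right")):
    w=toW(p,.06*sx,.09*sy,.108); lv=toW(p,.06*sx-.015-.042,.09*sy,.09); tp=toW(p,.06*sx-.015-.05,.09*sy,.105)
    q=c[np.hypot(*(c[:,:2]-w[:2]).T)<.012]; 
    dx=[np.median(c[np.hypot(*(c[:,:2]-toW(p,.06*sx+ex,.09*sy,0)[:2]).T)<.006][:,2]) for ex in(-.065,-.057,-.05)]
    print(n,m,w.round(4),"z",q[:,2].mean().round(4),len(q),"lever pt",lv.round(4),np.round(dx,4))
    for nm,im in(("top",t),("scene",s)):
      for pt,col in((w,(0,0,255)),(tp,(255,0,255))):
        u=proj(nm,pt)[0]; cv2.circle(im,tuple(np.round(u).astype(int)),1,col,-1)
cv2.imwrite("pics/chk.png",np.hstack([cv2.resize(t[160:280,260:400],None,fx=2.8,fy=2.8),cv2.resize(s[150:300,230:440],None,fx=1.9,fy=2.24)]))
E
```

```text
[0.56646681 0.2209475  0.08789728] 231.9385560540297 5.036143072327629
stone z 0.06889851484757725
near left [0.4988 0.3053 0.108 ] z 0.1067 79 lever pt [0.442  0.3003 0.09  ] [0.1025 0.0983 0.0948]
near right [0.5146 0.126  0.108 ] z 0.1068 79 lever pt [0.4578 0.121  0.09  ] [0.1066 0.1032 0.1009]
far left [0.6183 0.3159 0.108 ] z 0.1069 76 lever pt [0.5616 0.3109 0.09  ] [0.1054 0.1005 0.099 ]
far right [0.6341 0.1366 0.108 ] z 0.1072 77 lever pt [0.5774 0.1316 0.09  ] [0.1078 0.1039 0.1005]
```

View pics/chk.png

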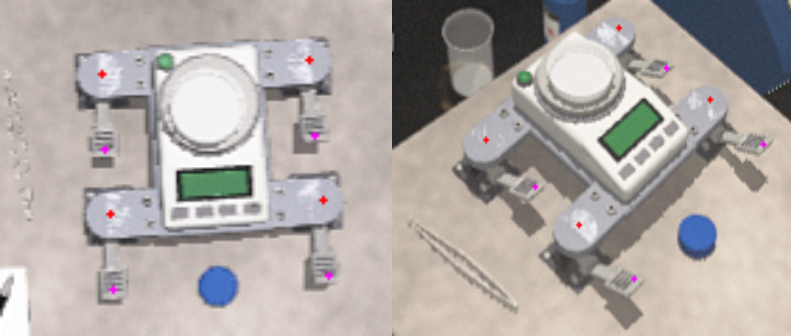

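```bash
python3 - <<'E'
from h import *
import h
dep=np.load("pics/top0.npy")
p,f,c=fit(dep)
z=c[:,2]
# edges via minAreaRect-like: yaw from housing / lugs. tune thresholds
hi=(z>.099)&(z<.2)
for yaw in np.radians([2,3,4,5,6]):
    # transform & report extents
    cc,ss=np.cos(yaw),np.sin(yaw); x=cc*c[:,0]+ss*c[:,1]; y=-ss*c[:,0]+cc*c[:,1]
    print(np.degrees(yaw).round(1))
hs=c[(z>.118)&(z<.2)]  # housing
r=cv2.minAreaRect(hs[:,:2].astype(np.float32)*1000); print(r)
lug=c[hi&(z<.115)]
r=cv2.minAreaRect(c[hi][:,:2].astype(np.float32)*1000); print(r)
# lever centroids
for sx in(-1,1):
  for sy in(1,-1):
    w=toW(p,.06*sx-.06,.09*sy,0)
    m=(np.abs(c[:,0]-w[0])<.014)&(np.abs(c[:,1]-w[1])<.025)&(z>.088)&(z<.12)
    w2=toW(p,.06*sx,.09*sy,0)
    print("lever",c[m].mean(0).round(4),m.sum(), "y range",c[m][:,1].min().round(4),c[m][:,1].max().round(4),"x",c[m][:,0].min().round(4))
E
```

```text
2.0
3.0
4.0
5.0
6.0
((564.565185546875, 221.21469116210938), (150.23681640625, 88.05802917480469), 4.972452163696289)
((541.7614135742188, 218.72647094726562), (212.9595947265625, 218.22158813476562), 5.1173224449157715)
lever [0.4397 0.3007 0.0991] 101 y range 0.2889 0.3111 x 0.4279
lever [0.4558 0.1235 0.1041] 98 y range 0.1122 0.1349 x 0.4434
lever [0.5592 0.3113 0.1026] 90 y range 0.3014 0.3215 x 0.546
lever [0.5755 0.132  0.1045] 91 y range 0.1203 0.1434 x 0.5638
```

```bash
python3 - <<'E'
from h import *
dep=np.load("pics/top0.npy")
c=cloud("top",dep,(400,640,40,300)); z=c[...,2]
for col in (5,10,14,18,25,40,100,130,180): 
    m=z[:,col]; print(400+col,[tuple(c[r,col].round(3)) for r in (60,120,170,190,200,215,230)])
# tallest by region near y
P=c.reshape(-1,3); P=P[(P[:,2]>.1)&(P[:,2]<.5)]
print("box y max",np.percentile(P[:,1],99.5),"x min",np.percentile(P[:,0],.5),"zmax",np.percentile(P[:,2],99.8))
Q=P[P[:,0]<.45]; print(len(Q), Q.min(0) if len(Q) else 0,Q.max(0) if len(Q) else 0)
E
```

```text
405 [(np.float64(0.882), np.float64(0.029), np.float64(0.0)), (np.float64(0.714), np.float64(0.031), np.float64(-0.002)), (np.float64(0.579), np.float64(0.031), np.float64(-0.003)), (np.float64(0.525), np.float64(0.033), np.float64(0.003)), (np.float64(0.5), np.float64(0.031), np.float64(-0.004)), (np.float64(0.461), np.float64(0.032), np.float64(-0.002)), (np.float64(0.422), np.float64(0.032), np.float64(0.001))]
410 [(np.float64(0.867), np.float64(0.024), np.float64(0.041)), (np.float64(0.705), np.float64(0.026), np.float64(0.039)), (np.float64(0.575), np.float64(0.025), np.float64(0.029)), (np.float64(0.526), np.float64(0.019), np.float64(-0.0)), (np.float64(0.5), np.float64(0.019), np.float64(-0.002)), (np.float64(0.461), np.float64(0.018), np.float64(-0.003)), (np.float64(0.422), np.float64(0.018), np.float64(-0.005))]
414 [(np.float64(0.85), np.float64(0.024), np.float64(0.088)), (np.float64(0.694), np.float64(0.025), np.float64(0.084)), (np.float64(0.57), np.float64(0.024), np.float64(0.076)), (np.float64(0.521), np.float64(0.024), np.float64(0.072)), (np.float64(0.5), np.floa
[... 2138 characters left out ...]
.float64(0.465), np.float64(-0.305), np.float64(-0.001)), (np.float64(0.427), np.float64(-0.258), np.float64(0.094))]
580 [(np.float64(0.831), np.float64(-0.361), np.float64(0.185)), (np.float64(0.683), np.float64(-0.35), np.float64(0.184)), (np.float64(0.565), np.float64(-0.34), np.float64(0.186)), (np.float64(0.522), np.float64(-0.358), np.float64(0.152)), (np.float64(0.5), np.float64(-0.381), np.float64(0.112)), (np.float64(0.466), np.float64(-0.443), np.float64(0.005)), (np.float64(0.426), np.float64(-0.446), np.float64(-0.002))]
box y max 0.024844028436572328 x min 0.4389534197479206 zmax 0.23433252274457347
257 [ 0.41685099 -0.2637548   0.10008961] [ 0.44491721 -0.08720722  0.11589751]
```

```bash
cat >> h.py <<'E'
def go(x,y,z,yaw=np.radians(5.0)):
    from workcell import manip
    o=manip.get_obs(); r=R.from_quat(o["ee_rot"]).as_matrix()
    s=(np.array([x,y,z])-o["position"])@r/.04
    cy=np.arctan2(r[1,0],r[0,0]); 
    print("t %.2f"%o["clock"],"pos",o["position"].round(4),"yaw",np.degrees(cy).round(2),"F",o["ft_force"].round(2),"tilt",r[:,2].round(4))
    print("shift",s.round(3),"turn",(np.degrees(cy-yaw)/6).round(3))
E
python3 -c "
from h import *
go(.5146,.126,.23)"
```

```text
t 0.10 pos [ 0.271  -0.5628  0.2306] yaw 25.72 F [ 0.89 -0.24  0.52] tilt [-6.0e-04  1.1e-03 -1.0e+00]
shift [ 12.958 -12.873   0.03 ] turn 3.453
```

```bash
python3 -m pendant '[[1.1,-1.09,0,0.8,1],[2.2,-2.18,0,1.6,1],[3.3,-3.27,0,2.4,1],[4.4,-4.36,0,3.2,1],[5.5,-5.45,0,3.45,1]]'; python3 -c "
from h import *
go(.5146,.126,.23)"
```

```text
clock: 0.72
position: [0.375, -0.2692, 0.2312]
ee_rot: [0.999, 0.043, -0.0, 0.0]
ft_force: [1.7, -0.0, 0.2]
grip_width: 0.001
t 0.72 pos [ 0.375  -0.2692  0.2312] yaw 4.92 F [ 1.73 -0.05  0.25] tilt [-2.e-04 -3.e-04 -1.e+00]
shift [ 4.323 -9.545  0.026] turn -0.014
```

```bash
python3 -m pendant '[[0.62,-1.36,0,0,1],[1.24,-2.73,0,0,1],[1.86,-4.1,0,0,1],[2.48,-5.46,0,0,1],[3.1,-6.82,0,0,1]]'; python3 -c "
from h import *
go(.5146,.126,.23)"
```

```text
clock: 1.35
position: [0.4747, 0.0131, 0.2313]
ee_rot: [0.999, 0.044, 0.0, 0.0]
ft_force: [2.4, -0.3, 0.1]
grip_width: -0.001
t 1.35 pos [0.4747 0.0131 0.2313] yaw 4.99 F [ 2.44 -0.34  0.13] tilt [ 3.e-04 -4.e-04 -1.e+00]
shift [ 1.24  -2.725  0.032] turn -0.001
```

```bash
python3 -m pendant '[[0.62,-1.36,0,0,1],[1.24,-2.72,0,0,1],[1.24,-2.72,1.2,0,1],[1.24,-2.72,2.4,0,1],[1.24,-2.72,2.4,0,1]]'; python3 -c "
from h import *
go(.5146,.126,.108)
from workcell import camera
for n in ('scene','top'):
    im,d=camera(n); np.save('pics/'+n+'1.npy',d); cv2.imwrite('pics/'+n+'1.png',cv2.resize(im[130:310,200:460,::-1],None,fx=3,fy=3))
"
```

```text
clock: 1.98
position: [0.512, 0.1234, 0.1323]
ee_rot: [0.999, 0.044, -0.003, 0.0]
ft_force: [0.3, -1.6, 0.6]
grip_width: 0.004
t 1.98 pos [0.512  0.1234 0.1323] yaw 5.03 F [ 0.26 -1.58  0.56] tilt [-6.7e-03 -9.0e-04 -1.0e+00]
shift [ 0.074 -0.06   0.608] turn 0.006
```

View pics/scene1.png

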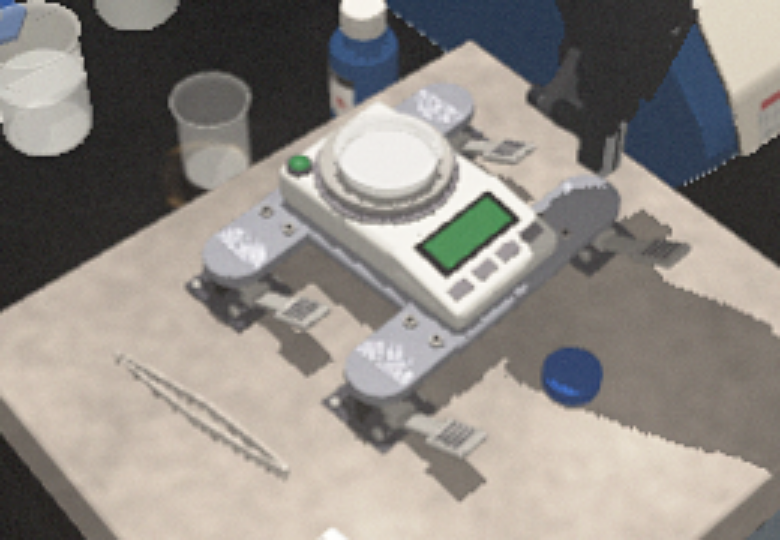

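The shut fingers stand over the near right lug (crop pixel 600,165), clear above it; nothing else has moved. Descending.

```bash
python3 -m pendant '[[0.05,-0.06,0.2,0,1],[0.05,-0.06,0.4,0,1],[0.05,-0.06,0.45,0,1],[0.05,-0.06,0.45,0,1]]'; python3 -c "
from h import *
go(.5146,.126,.108)"
```

```text
clock: 2.58
position: [0.5162, 0.1266, 0.1173]
ee_rot: [0.999, 0.044, -0.0, 0.0]
ft_force: [-0.1, 0.2, 0.4]
grip_width: -0.001
t 2.58 pos [0.5162 0.1266 0.1173] yaw 5.01 F [-0.14  0.25  0.41] tilt [-1.e-04 -1.e-04 -1.e+00]
shift [-0.04   0.011  0.233] turn 0.002
```

```bash
python3 -m pendant '[[0,0,0.12,0,1],[0,0,0.18,0,1],[0,0,0.18,0,1],[0,0,0.18,0,1]]'; python3 -m pendant '[[0,0,0.03,0,1],[0,0,0.03,0,1]]';python3 -m pendant '[[0,0,0.03,0,1],[0,0,0.03,0,1]]'
```

```text
clock: 3.08
position: [0.5163, 0.1266, 0.1102]
ee_rot: [0.999, 0.044, 0.0, 0.0]
ft_force: [0.6, 0.1, 0.5]
grip_width: 0.001
clock: 3.32
position: [0.5161, 0.1267, 0.1088]
ee_rot: [0.999, 0.044, -0.0, 0.0]
ft_force: [-1.1, -0.2, -0.3]
grip_width: 0.003
clock: 3.58
position: [0.5163, 0.1267, 0.1081]
ee_rot: [0.999, 0.044, 0.0, 0.0]
ft_force: [-1.5, -0.3, 5.0]
grip_width: 0.0
```

```bash
python3 -m pendant '[[0,0,0.02,0,1],[0,0,0.02,0,1]]'; python3 -m pendant '[[0,0,0.02,0,1],[0,0,0.02,0,1]]'
```

```text
clock: 3.82
position: [0.5163, 0.1267, 0.108]
ee_rot: [0.999, 0.044, 0.0, 0.0]
ft_force: [-5.7, -2.3, 13.3]
grip_width: 0.001
clock: 4.08
position: [0.5164, 0.1267, 0.1079]
ee_rot: [0.999, 0.044, 0.0, 0.001]
ft_force: [-9.0, -3.1, 21.6]
grip_width: -0.0
```

Near right is firm (22 N, no give). Lift and go to far right.

```bash
python3 -m pendant '[[0,0,-0.3,0,1],[0,0,-0.7,0,1],[1.5,0,-0.7,0,1],[2.95,0,-0.7,0,1],[2.95,0,-0.7,0,1]]'; python3 -c "
from h import *
go(.634,.136,.111)"
```

```text
clock: 4.7
position: [0.6363, 0.1364, 0.1328]
ee_rot: [0.999, 0.043, -0.001, -0.001]
ft_force: [-0.9, -0.2, -0.7]
grip_width: -0.0
t 4.70 pos [0.6363 0.1364 0.1328] yaw 4.89 F [-0.87 -0.19 -0.68] tilt [-0.0012  0.0014 -1.    ]
shift [-0.058  0.007  0.545] turn -0.019
```

```bash
python3 -m pendant '[[-0.05,0,0.3,0,1],[-0.05,0,0.52,0,1],[-0.05,0,0.56,0,1],[-0.05,0,0.56,0,1]]'; python3 -m pendant '[[0,0,0.03,0,1],[0,0,0.03,0,1]]';python3 -m pendant '[[0,0,0.03,0,1],[0,0,0.03,0,1]]'
```

```text
clock: 5.2
position: [0.6315, 0.1366, 0.1121]
ee_rot: [0.999, 0.044, 0.0, 0.0]
ft_force: [-0.1, -0.4, 1.1]
grip_width: 0.001
clock: 5.45
position: [0.6318, 0.1367, 0.1107]
ee_rot: [0.999, 0.044, 0.0, 0.0]
ft_force: [0.5, 0.5, -0.8]
grip_width: -0.002
clock: 5.7
position: [0.6317, 0.1367, 0.1092]
ee_rot: [0.999, 0.044, -0.0, 0.0]
ft_force: [-0.3, -1.4, -0.8]
grip_width: -0.002
```

```bash
for i in 1 2; do python3 -m pendant '[[0,0,0.03,0,1],[0,0,0.03,0,1]]'; done
```

```text
clock: 5.95
position: [0.6318, 0.1368, 0.1083]
ee_rot: [0.999, 0.044, 0.0, 0.0]
ft_force: [-0.3, -0.3, 2.0]
grip_width: 0.002
clock: 6.2
position: [0.6319, 0.1368, 0.1081]
ee_rot: [0.999, 0.044, 0.0, 0.0]
ft_force: [-4.5, -1.9, 10.6]
grip_width: -0.002
```

Far right firm as well (10.6 N at 0.2 mm). Cross high over the dish to far left.

```bash
python3 -m pendant '[[0,0,-1.1,0,1],[0,0,-2.2,0,1],[0,0,-2.2,0,1],[0.05,-1.5,-2.2,0,1],[0.05,-3,-2.2,0,1]]'; python3 -m pendant '[[0,-1.49,0,0,1],[0,-1.49,0,0,1],[0,-1.49,0.9,0,1],[0,-1.49,1.7,0,1],[0,-1.49,1.7,0,1]]'; python3 -c "
from h import *
go(.618,.316,.111)"
```

```text
clock: 6.82
position: [0.6233, 0.2567, 0.1939]
ee_rot: [0.999, 0.043, -0.0, 0.0]
ft_force: [1.0, 0.2, -0.3]
grip_width: -0.002
clock: 7.45
position: [0.6168, 0.3139, 0.1234]
ee_rot: [0.999, 0.043, -0.002, 0.002]
ft_force: [-0.2, -0.3, 0.5]
grip_width: 0.0
t 7.45 pos [0.6168 0.3139 0.1234] yaw 4.98 F [-0.19 -0.34  0.48] tilt [-0.0048 -0.0033 -1.    ]
shift [ 0.035 -0.051  0.31 ] turn -0.004
```

```bash
python3 -m pendant '[[0,0,0.1,0,1],[0,0,0.22,0,1],[0,0,0.22,0,1]]'; for i in 1 2 3; do python3 -m pendant '[[0,0,0.03,0,1],[0,0,0.03,0,1]]'; done
```

```text
clock: 7.82
position: [0.6182, 0.3158, 0.1185]
ee_rot: [0.999, 0.044, 0.0, -0.0]
ft_force: [0.1, -0.2, 0.2]
grip_width: 0.001
clock: 8.07
position: [0.6181, 0.3159, 0.1171]
ee_rot: [0.999, 0.044, 0.0, 0.0]
ft_force: [-0.6, 0.2, 0.9]
grip_width: 0.001
clock: 8.32
position: [0.618, 0.3158, 0.1156]
ee_rot: [0.999, 0.044, -0.0, 0.0]
ft_force: [0.5, 0.2, 0.4]
grip_width: 0.003
clock: 8.57
position: [0.618, 0.3158, 0.1144]
ee_rot: [0.999, 0.044, -0.0, 0.0]
ft_force: [0.7, -0.7, -0.6]
grip_width: -0.001
```

```bash
python3 -m pendant '[[0,0,0.1,0,1],[0,0,0.1,0,1]]'; for i in 1 2 3 4; do python3 -m pendant '[[0,0,0.025,0,1],[0,0,0.025,0,1]]' | sed -n '2p;4p'; done
```

```text
clock: 8.82
position: [0.6178, 0.3157, 0.11]
ee_rot: [0.999, 0.044, -0.0, 0.0]
ft_force: [-0.1, 0.1, 0.9]
grip_width: 0.002
position: [0.618, 0.3158, 0.1094]
ft_force: [-0.4, -0.6, 1.1]
position: [0.618, 0.3158, 0.1084]
ft_force: [0.4, 0.5, -0.3]
position: [0.6181, 0.3159, 0.1082]
ft_force: [-1.9, -2.2, 4.7]
position: [0.6181, 0.3159, 0.1081]
ft_force: [-4.6, -3.9, 11.3]
```

Far left firm. Now near left.

```bash
python3 -m pendant '[[0,0,-0.3,0,1],[0,0,-0.7,0,1],[-1.5,0,-0.7,0,1],[-2.98,0,-0.7,0,1],[-2.98,0,-0.7,0,1]]'; python3 -m pendant '[[0,0,0.3,0,1],[0,0,0.5,0,1],[0,0,0.5,0,1],[0,0,0.5,0,1]]'; python3 -c "
from h import *
go(.4988,.3053,.109)"
```

```text
clock: 10.45
position: [0.4948, 0.3058, 0.1348]
ee_rot: [0.999, 0.046, -0.001, 0.001]
ft_force: [0.8, -0.1, 0.1]
grip_width: -0.001
clock: 10.95
position: [0.4997, 0.3056, 0.1144]
ee_rot: [0.999, 0.044, -0.0, -0.0]
ft_force: [-0.2, 0.1, 0.6]
grip_width: 0.001
t 10.95 pos [0.4997 0.3056 0.1144] yaw 5.0 F [-0.18  0.15  0.57] tilt [-3.e-04  3.e-04 -1.e+00]
shift [-0.022  0.006  0.135] turn -0.0
```

```bash
python3 -m pendant '[[0,0,0.1,0,1],[0,0,0.1,0,1]]'|sed -n '2p;4p'; for i in 1 2 3 4 5 6 7; do python3 -m pendant '[[0,0,0.025,0,1],[0,0,0.025,0,1]]' | sed -n '2p;4p'; done
```

```text
position: [0.4992, 0.3053, 0.1102]
ft_force: [-0.4, -0.0, 0.5]
position: [0.4993, 0.3054, 0.1095]
ft_force: [-0.1, -0.1, 0.8]
position: [0.4993, 0.3054, 0.1084]
ft_force: [0.1, -0.0, 0.5]
position: [0.4993, 0.3055, 0.1076]
ft_force: [1.1, -0.1, 1.1]
position: [0.4993, 0.3055, 0.1065]
ft_force: [-0.6, -0.0, 2.0]
position: [0.4992, 0.3056, 0.1055]
ft_force: [-0.4, 0.4, 2.6]
position: [0.4992, 0.3056, 0.1047]
ft_force: [-2.2, -0.8, 5.2]
position: [0.4992, 0.3056, 0.1045]
ft_force: [-5.1, -2.4, 13.1]
```

Near left gives way by ~3.7 mm. Release, and move over its lever.

```bash
python3 -m pendant '[[0,0,-0.2,0,1],[0,0,-0.5,0,1],[-0.7,0,-0.5,0,1],[-1.44,0,-0.5,0,1],[-1.44,0,-0.5,0,1]]'; python3 -m pendant '[[0,0,0,0,1],[0,0,0,0,1]]' >/dev/null; python3 -c "
from h import *
go(.442,.3005,.1)
from workcell import camera
for n in ('scene','top'):
    im,d=camera(n); np.save('pics/'+n+'2.npy',d); cv2.imwrite('pics/'+n+'2.png',cv2.resize(im[150:310,220:440,::-1],None,fx=3.5,fy=3.5))
"
```

```text
clock: 13.58
position: [0.4406, 0.3006, 0.1241]
ee_rot: [0.999, 0.045, 0.0, 0.0]
ft_force: [0.1, -0.7, 0.6]
grip_width: 0.002
t 13.82 pos [0.4428 0.3003 0.1236] yaw 4.96 F [ 0.19 -0.51 -0.58] tilt [ 2.e-04  3.e-04 -1.e+00]
shift [-0.019 -0.007  0.59 ] turn -0.006
```

View pics/scene2.png

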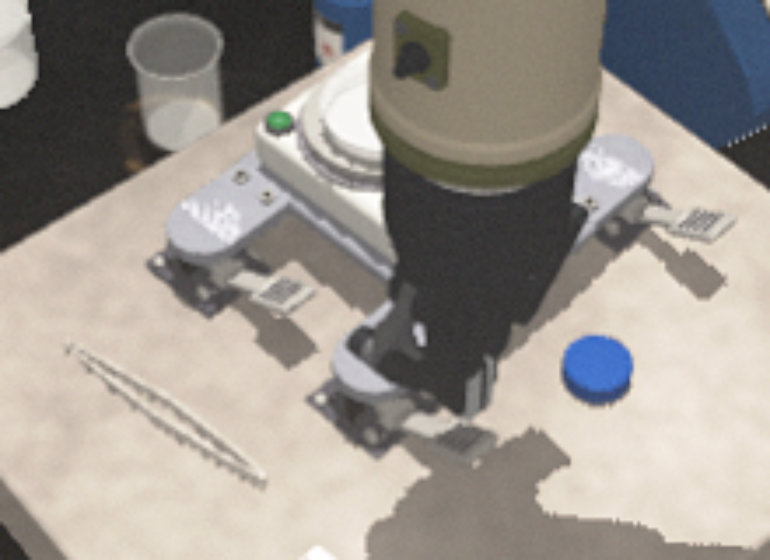

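The fingers hover above the near left lever's thumb end (crop pixel 470,400). Press down.

```bash
python3 -m pendant '[[0,0,0.15,0,1],[0,0,0.3,0,1],[0,0,0.4,0,1],[0,0,0.5,0,1],[0,0,0.5,0,1]]'|sed -n '2p;4p'; for i in 1 2 3 4; do python3 -m pendant '[[0,0,0.05,0,1],[0,0,0.1,0,1],[0,0,0.1,0,1]]' | sed -n '2p;4p'; done
```

```text
position: [0.4418, 0.3003, 0.1032]
ft_force: [-0.1, -0.8, 0.4]
position: [0.4419, 0.3004, 0.0994]
ft_force: [0.4, -0.3, 0.5]
position: [0.4418, 0.3003, 0.0953]
ft_force: [-0.5, -0.3, 0.7]
position: [0.4419, 0.3003, 0.0913]
ft_force: [0.5, 1.0, 0.0]
position: [0.4418, 0.3003, 0.0873]
ft_force: [-0.1, -0.0, 0.4]
```

```bash
python3 -c "
from h import *
from workcell import camera
o=[]
for n in ('scene','top'):
    im,d=camera(n); np.save('pics/'+n+'3.npy',d); cv2.imwrite('pics/'+n+'3.png',cv2.resize(im[200:300,270:390,::-1],None,fx=6,fy=6))
"
```

```text
(no output)
```

View pics/scene3.png

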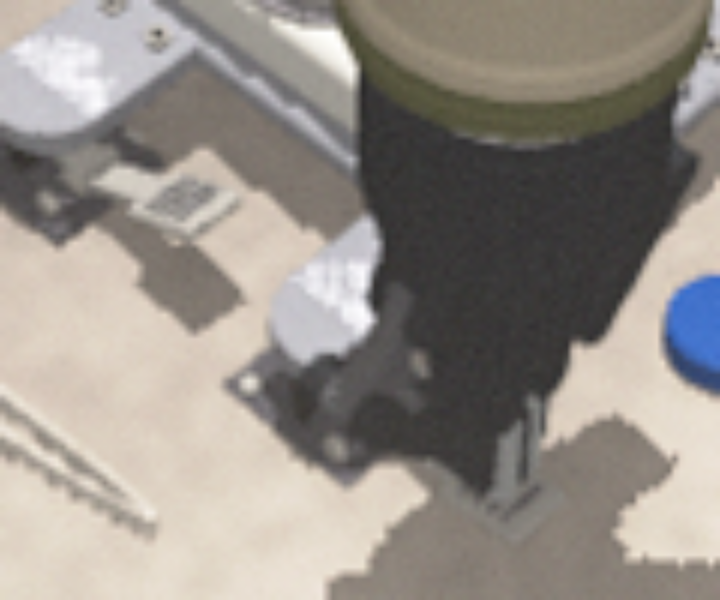

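The thumb end (pixel 525,510) sits right under the fingertips and has come down with them; continue pressing.

```bash
for i in 1 2 3 ; do python3 -m pendant '[[0,0,0.03,0,1],[0,0,0.05,0,1],[0,0,0.05,0,1]]' | sed -n '2p;4p'; done
```

```text
position: [0.4419, 0.3004, 0.0854]
ft_force: [0.6, 0.2, 0.7]
position: [0.4419, 0.3004, 0.0834]
ft_force: [1.0, 0.2, -0.4]
position: [0.4419, 0.3004, 0.0814]
ft_force: [0.8, 0.6, 0.2]
```

```bash
for i in 1 2 ; do python3 -m pendant '[[0,0,0.025,0,1],[0,0,0.025,0,1]]' | sed -n '2p;4p'; done
python3 -c "
from h import *
from workcell import camera
for n in ('scene','top'):
    im,d=camera(n); np.save('pics/'+n+'4.npy',d); cv2.imwrite('pics/'+n+'4.png',cv2.resize(im[200:300,270:390,::-1],None,fx=6,fy=6))
"
```

```text
position: [0.4419, 0.3004, 0.0804]
ft_force: [0.2, -0.9, -0.0]
position: [0.4419, 0.3004, 0.0794]
ft_force: [0.0, -0.3, 0.5]
```

View pics/scene4.png

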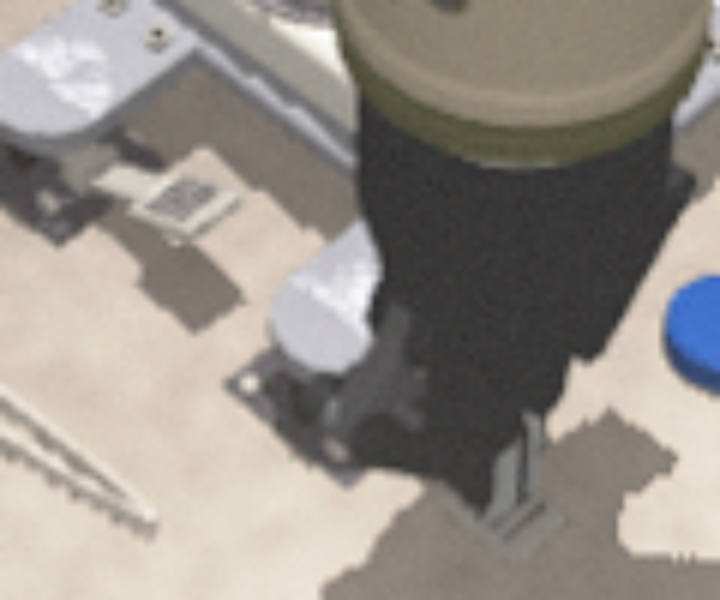

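View pics/top4.png

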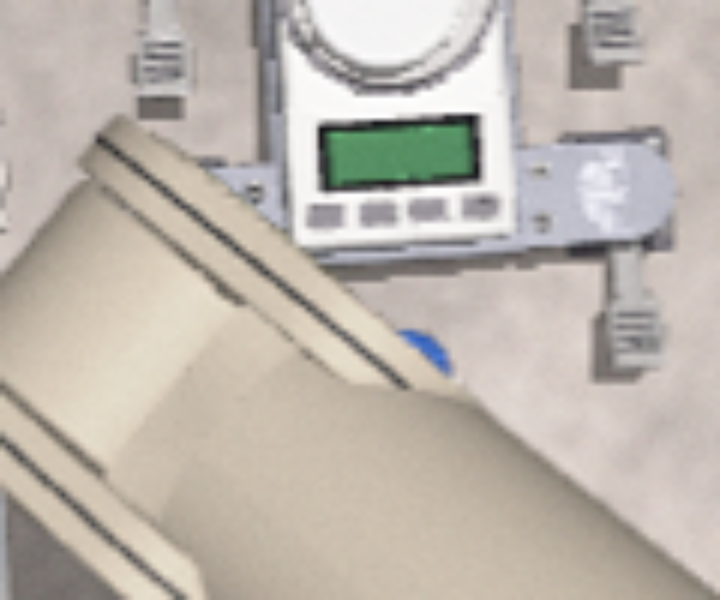

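The lever end (530,525) is following the fingers down; continue to the end stop.

```bash
for i in 1 2 3 ; do python3 -m pendant '[[0,0,0.015,0,1],[0,0,0.015,0,1]]' | sed -n '2p;4p'; done
```

```text
position: [0.4419, 0.3004, 0.0789]
ft_force: [-0.9, -0.2, 1.2]
position: [0.4418, 0.3004, 0.0783]
ft_force: [-2.3, -1.5, 3.3]
position: [0.4419, 0.3004, 0.078]
ft_force: [-3.4, -2.0, 7.0]
```

```bash
for i in 1 2 3 ; do python3 -m pendant '[[0,0,0.015,0,1],[0,0,0.015,0,1]]' | sed -n '2p;4p'; done; python3 -m pendant '[[0,0,-0.3,0,1],[0,0,-1,0,1],[0,0,-2,0,1],[0,1.5,-2.5,0,1],[-1,3,-2.5,0,1]]'|sed -n '2p;4p'; python3 -m pendant '[[-1.5,0.5,0,0,1],[-1.5,1,0,0,1],[-1.5,1,0,0,1],[-1.5,1,0,0,1]]'|sed -n '2p;4p'
python3 -c "
from h import *
from workcell import camera
for n in ('scene','top'):
    im,d=camera(n); np.save('pics/'+n+'5.npy',d); cv2.imwrite('pics/'+n+'5.png',cv2.resize(im[150:300,240:440,::-1],None,fx=4,fy=4))
"
```

```text
position: [0.4419, 0.3005, 0.0778]
ft_force: [-5.5, -3.0, 13.2]
position: [0.4419, 0.3005, 0.0777]
ft_force: [-7.6, -4.6, 18.4]
position: [0.4419, 0.3006, 0.0775]
ft_force: [-8.8, -7.8, 23.2]
position: [0.4192, 0.1852, 0.1773]
ft_force: [-0.9, -1.1, -0.2]
position: [0.3615, 0.1421, 0.176]
ft_force: [0.5, -0.0, 0.5]
```

View pics/scene5.png

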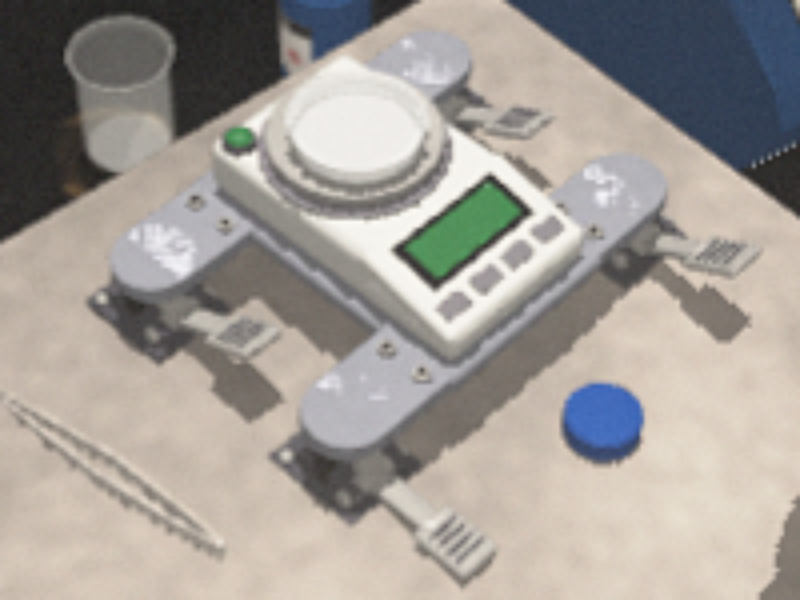

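View pics/top5.png

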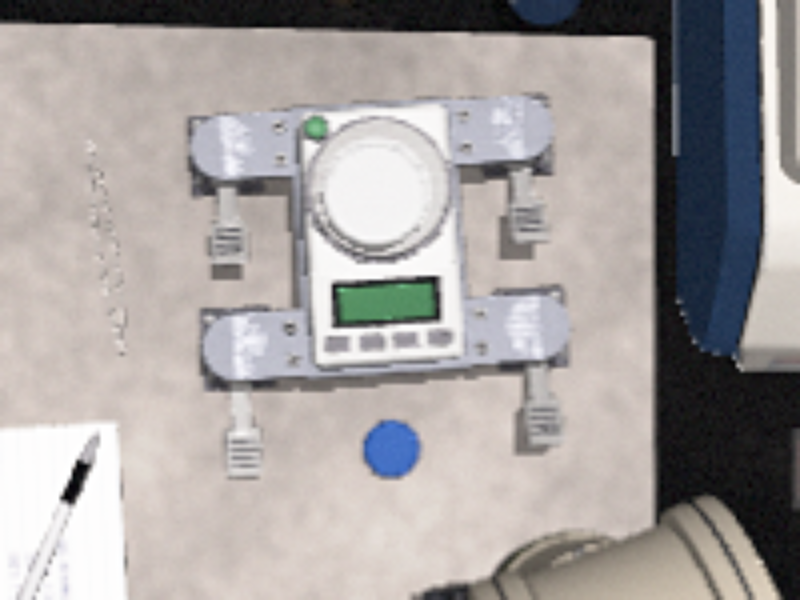

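The near left lever lies flat (scene crop 455,545, no shadow gap), the other three stand, and the balance, dish, cap and forceps look in place. Now check whether the balance moved, and measure for the check press.

```bash
python3 -c "
from h import *
for k in '05':
    p,f,c=fit(np.load('pics/top%s.npy'%k)); print(p.round(4))
    print([c[np.hypot(*(c[:,:2]-toW(p,.06*sx,.09*sy,0)[:2]).T)<.014][:,2].mean().round(4) for sx in(-1,1) for sy in(1,-1)])
go(.4988,.3053,.176)"
```

```text
[0.5665 0.2209 0.0879]
[np.float64(0.1065), np.float64(0.1068), np.float64(0.1067), np.float64(0.1072)]
[0.5666 0.2211 0.0889]
[np.float64(0.107), np.float64(0.1073), np.float64(0.1066), np.float64(0.1067)]
t 20.60 pos [0.3613 0.1422 0.1758] yaw 5.09 F [0.28 0.51 0.06] tilt [-6.e-04  9.e-04 -1.e+00]
shift [ 3.785 -3.756 -0.005] turn 0.015
```

```bash
python3 -m pendant '[[1,-1,0,0,1],[2,-2,0,0,1],[3,-3,0,0,1],[3.78,-3.75,0,0,1],[3.78,-3.75,0,0,1]]'|sed -n '2p;4p';  python3 -m pendant '[[0,0,0.7,0,1],[0,0,1.3,0,1],[0,0,1.45,0,1],[0,0,1.45,0,1],[0,0,1.45,0,1]]'|sed -n '2p;4p'; python3 -c "
from h import *
go(.4988,.3053,.109)"
```

```text
position: [0.4988, 0.3071, 0.1741]
ft_force: [0.4, -0.2, -0.7]
position: [0.4991, 0.3042, 0.119]
ft_force: [0.6, -0.3, 0.3]
t 21.85 pos [0.4991 0.3042 0.119 ] yaw 5.01 F [ 0.58 -0.29  0.34] tilt [ 1.4e-03  7.0e-04 -1.0e+00]
shift [-0.005 -0.027  0.249] turn 0.002
```

```bash
python3 -m pendant '[[0,-0.02,0.1,0,1],[0,-0.02,0.2,0,1],[0,-0.02,0.2,0,1]]'|sed -n '2p;4p'; for i in 1 2 3 4; do python3 -m pendant '[[0,0,0.025,0,1],[0,0,0.025,0,1]]' | sed -n '2p;4p'; done
```

```text
position: [0.4984, 0.3045, 0.1095]
ft_force: [-0.4, -0.7, -0.7]
position: [0.4986, 0.3047, 0.1088]
ft_force: [-0.4, -0.5, 0.3]
position: [0.4987, 0.3048, 0.1082]
ft_force: [-0.6, -1.5, 4.7]
position: [0.4987, 0.3048, 0.1081]
ft_force: [-5.2, -3.8, 13.2]
position: [0.499, 0.305, 0.1078]
ft_force: [-5.4, -4.5, 18.3]
```

Firm now (18 N, no give). Hold briefly, lift and clear.

```bash
python3 -m pendant '[[0,0,0,0,1],[0,0,0,0,1]]'|sed -n '2p;4p'; python3 -m pendant '[[0,0,-0.3,0,1],[0,0,-1,0,1],[0,0,-2,0,1],[-1,1,-2.5,0,1],[-2,2,-2.5,0,1]]'|sed -n '2p;4p'; python3 -m pendant '[[-1,1,0,0,1],[-1.8,2,0,0,1],[-1.8,2,0,0,1],[-1.8,2,0,0,1]]'|sed -n '1p;2p;4p'
python3 -c "
from h import *
from workcell import camera
for n in ('scene','top'):
    im,d=camera(n); np.save('pics/'+n+'6.npy',d); cv2.imwrite('pics/'+n+'6.png',cv2.resize(im[150:300,240:440,::-1],None,fx=4,fy=4))
print(fit(np.load('pics/top6.npy'))[0].round(4))
"
```

```text
position: [0.499, 0.305, 0.1078]
ft_force: [-6.1, -4.8, 19.7]
position: [0.4256, 0.2182, 0.207]
ft_force: [0.2, -0.4, 1.2]
clock: 24.6
position: [0.3616, 0.1325, 0.2063]
ft_force: [-0.7, 0.2, -0.6]
[0.5668 0.221  0.0851]
```

View pics/scene6.png

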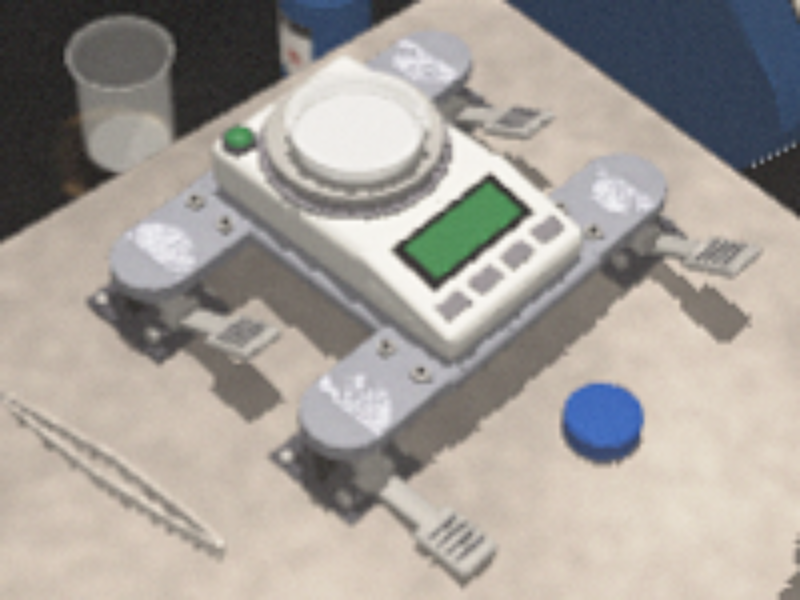

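The near left lever is flat (455,545), the other three stand, and everything else is where it was. The hand is clear.

```bash
python3 -c "
from workcell import hand_in
print(hand_in())"
```

```text
the job is handed in; nothing more can be done
None
```

The corner that gave way was near left. I pressed its shim lever flat, and the corner now stands firm. The job was handed in at about 25 s on the clock.

- **Finding the corner:** I pressed the near right, far right and far left lugs with 11 to 22 N and they did not give. Near left sank about 3.7 mm under 2 to 5 N before it stopped.
- **Pressing the lever:** I pressed the near left lever down to its stop, reaching about 23 N there. The gauge showed almost no force on the way down, where the task gives 2 to 6 N. The pictures show the lever flat and staying down.
- **Checking the corner:** Pressed again with 18 to 20 N, near left stopped at 108 mm above the bench, the height of the firm lugs.
- **Last pictures:** The other three levers still stand. The balance position agrees within 0.3 mm. Its angle reads 0.16° different from the start, which I take as measurement noise. The dish, cap and forceps look unmoved, and the hand is clear at about 0.2 m height.

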